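# Put the mixed-up lids back on their own jars

### The job

Each of the four bisque jars wears a lid made for a jar of another shape. Swap the lids about, parking one on the empty round bat whenever you need a free spot, until every jar wears the lid of its own shape, centred, seated flat and lined up with the jar's sides. The ware chips easily: set the lids down rather than letting them drop, and leave the jars standing where they are.

Things in the scene. Friction and masses are not known exactly. Their poses are not given: they have to be found in the camera images.
- jar_round: Round jar, 86 mm across, mouth 70 mm across. Buff bisque stoneware, about 450 g, standing loose on the table, open-mouthed, flat rim 76 mm above its base, walls 8 mm. Origin: centre of its underside, z up.
- jar_square: Square jar, sides 82 mm, mouth 66 x 66 mm; its sides run along its x and y axes. Buff bisque stoneware, about 450 g, standing loose on the table, open-mouthed, flat rim 76 mm above its base, walls 8 mm. Origin: centre of its underside, z up.
- jar_oval: Oval jar: straight long sides and half-round ends, 112 mm long (along its x axis) by 70 mm wide (y), mouth 96 x 54 mm. Buff bisque stoneware, about 450 g, standing loose on the table, open-mouthed, flat rim 76 mm above its base, walls 8 mm. Origin: centre of its underside, z up.
- jar_oblong: Oblong (rectangular) jar with square corners, 112 mm long (along its x axis) by 70 mm wide (y), mouth 96 x 54 mm. Buff bisque stoneware, about 450 g, standing loose on the table, open-mouthed, flat rim 76 mm above its base, walls 8 mm. Origin: centre of its underside, z up.
- lid_round: Round lid, 86 mm across, turned knob 28 mm across (20 mm at its foot). Buff stoneware, 120 g. Origin: centre of the plate's underside, which seats on the rim; z up. Plate 10 mm thick; grip at the centre, its top 36 mm above the origin. Spigot below (40 mm across, 10 mm deep) enters any jar's mouth. Starts on a wrong jar.
- lid_square: Square lid, sides 82 mm along its x and y axes, square knob 24 x 24 mm, sides likewise. Buff stoneware, 120 g. Origin: centre of the plate's underside, which seats on the rim; z up. Plate 10 mm thick; grip at the centre, its top 36 mm above the origin. Spigot below (40 mm across, 10 mm deep) enters any jar's mouth. Starts on a wrong jar.
- lid_oval: Oval lid (straight long sides, half-round ends), 112 mm along its x axis by 70 mm, lug 44 mm long (x), 16 mm thick (y). Buff stoneware, 120 g. Origin: centre of the plate's underside, which seats on the rim; z up. Plate 10 mm thick; grip at the centre, its top 36 mm above the origin. Spigot below (44 x 30 mm, 10 mm deep) enters any jar's mouth. Starts on a wrong jar.
- lid_oblong: Oblong rectangular lid with square corners, 112 mm along its x axis by 70 mm, lug 44 mm long (x), 16 mm thick (y). Buff stoneware, 120 g. Origin: centre of the plate's underside, which seats on the rim; z up. Plate 10 mm thick; grip at the centre, its top 36 mm above the origin. Spigot below (44 x 30 mm, 10 mm deep) enters any jar's mouth. Starts on a wrong jar.
- bat: Round plywood bat, 150 mm across, 15 mm thick, fixed flat on the table and empty at the start: the free spot for parking a lid. A lid parked here stands level on its spigot, its origin 25 mm above the table. Origin: centre of the bat's underside, z up.
Mind the look-alikes: they are no part of the job. What is shaped like the lid_round but orange is not meant.

How it is judged:
By the outcome, as a careful person would: the job done as asked, in the order asked, and still so for the second after the job is handed in, with the robot touching nothing.
It also fails if it takes over 141 s, if anything falls off the work surface, if the arm or the gripper's body presses on something with over 40 N, if the wrist force passes 120 N, or if a joint passes its speed limit or range.

### The arm

A 6-joint arm with a two-finger parallel gripper is mounted at the origin on the work surface. World frame = base frame: x ahead of the robot, y to its left, z up, the work surface at z = 0. Lengths are in m, angles in rad, forces in N, time in s.
With the tool pointing down it reaches from about 0.325 to 0.85 m from the base axis. Payload 15.5 kg.
Tool frame: the origin (TCP) lies where the fingers leave the gripper's body, on its centre line; the fingertips stand 78 mm ahead of it and the grasp point (between the pads) lies 60 mm ahead of it; z points along the fingers, y is the direction in which the jaws open and shut (so a half turn about z gives the same grasp; the last joint's range is limited). The gripper opens to 91 mm and grips with 3 to 60 N. Pads are 32 mm wide; open, the fingers measure 118 mm over their backs; the gripper's body (76 mm by 178 mm) begins 60 mm behind the grasp point.
Start: joints at [-0.096, 0.494, 1.345, -0, 1.302, -0.096], TCP at [0.625, 0, 0.292] pointing down, gripper open.
Joint ranges: [-2.91, 2.91], [-0.82, 2.16], [0.22, 2.67], [-1.22, 4.37], [0.12, 2.79], [-3.08, 3.08]. Speed limits (rad/s): [1.89, 1.89, 2.57, 3.01, 3.01, 3.01].

### API

Orientations are given as a unit quaternion [x, y, z, w].
In Python, from workcell import robot gives the robot as it stands. The module is installed in compiled form; this text tells all that it offers.
- The arm moves only by the tool play_rows, never from a script. Its argument "plan" is a list of rows, each a list of 7 numbers: the turn, a rotation vector about the world's x, y, z in degrees, then the shift along the world's x, y, z in mm, then the opening, from 0 (shut) to 1 (fully open). A call has 1 to 8 rows; each row shifts and turns the commanded pose from where the row before left it; what a row does not reach is not made up. A row lasts 1/10 s, in which the tool goes at most 50 mm and 8.59 degrees, less where a joint would pass 70% of its speed; a pose out of reach is approached as far as the arm can. A call is refused whole if a number of a shift passes 50 or a number of a turn 8.59, either way. A call with a gripper value outside its range is refused whole. The fingers move at their own pace and stop on an object; "force" is the grip in N (left out, the last holds). Time passes only in rows, so rows that do not move let the fingers close. It gives the time, the measured TCP pose, the force and the opening at its end, in the units of the state.
- robot.observe(): the state, without advancing time (a new reading comes with each control period).
- robot.capture(name): name is "scene" or "side" or "wrist"; returns a dict with "color" (384x512x3 uint8, red, green, blue), "camera_matrix" (3x3 intrinsics, pixels), "distortion" ([k1, k2, p1, p2, k3] as OpenCV has them; the pictures are not rectified), "extrinsics" (4x4, takes a point from world to camera coordinates). Camera axes: x right, y down, z forward; pixel columns grow to the right and rows downward; lengths in m; the calibration is good to about 2 mm. A picture is of the moment at which its call begins. There is no depth.
- robot.hand_in(): hands the job in, once; it reports no verdict.
The state is a dict: "time_s": time; "joints": joint angles; "joint_velocities": joint speeds; "tau": joint torques, N m; "position": TCP position; "tcp_rot": TCP orientation; "contact_force": force on the tool from outside, world axes, zero at the start; "moment": the same for the moment, N m; "finger_gap": finger opening in m.
Only numpy, scipy, OpenCV 4.12 (cv2) and the standard library are available. Lean on these libraries where they do the work, as an engineer would, in place of code of your own. Each camera call takes 0.05 s, during which the arm holds its last target. There are 200 camera calls.

## Working session

There is one attempt and no reset: what is moved stays moved. The work goes in short steps, Python scripts to look and compute and a tool call to move; the robot and the scene stay as the last step left them, time stands still between calls to the robot, and variables do not carry over. Pictures are saved under pics/ and viewed, on a budget of 14 in all, crops included, one or two more only if the job needs it, and the job is handed in when it is done.

Besides the shell and the picture viewer there is one more tool, called after "Emit:" as name(argument=value, ...), one argument or row to a line, values as JSON. play_rows: Moves the arm, as the interface text tells. Its arguments: {"type":"object","properties":{"plan":{"type":"array","items":{"type":"array","items":{"type":"number"}}},"force":{"type":"number"}},"required":["plan"]}

```bash
mkdir -p pics; ls; cat > h.py <<'E'
import numpy as np, cv2, json
from workcell import robot
def cap(n,save):
    c=robot.capture(n); cv2.imwrite('pics/'+save+'.png',c['color'][:,:,::-1])
    np.savez('pics/'+save+'.npz',K=c['camera_matrix'],D=c['distortion'],E=c['extrinsics']); return c
def cal(save):
    z=np.load('pics/'+save+'.npz'); return z['K'],np.array(z['D'],float),z['E']
def ray(save,uv):
    K,D,E=cal(save); p=cv2.undistortPoints(np.array(uv,float).reshape(-1,1,2),K,D).reshape(-1,2)
    R,t=E[:3,:3],E[:3,3]; d=np.c_[p,np.ones(len(p))]@R; return -R.T@t,d/np.linalg.norm(d,axis=1)[:,None]
def onz(save,uv,z):
    o,d=ray(save,uv); return o+d*((z-o[2])/d[:,2])[:,None]
def tri(s1,uv1,s2,uv2):
    o1,d1=ray(s1,uv1);o2,d2=ray(s2,uv2);out=[]
    for a,b in zip(d1,d2):
        A=np.c_[a,-b]; s=np.linalg.lstsq(A,o2-o1,rcond=None)[0]; p,q=o1+a*s[0],o2+b*s[1]
        out.append(np.r_[(p+q)/2,np.linalg.norm(p-q)])
    return np.array(out)
def proj(save,P):
    K,D,E=cal(save); r=cv2.Rodrigues(E[:3,:3])[0]; return cv2.projectPoints(np.array(P,float).reshape(-1,1,3),r,E[:3,3],K,D)[0].reshape(-1,2)
E
python3 - <<'E'
from h import *
np.set_printoptions(precision=3,suppress=True)
print(robot.observe())
for n in('scene','side','wrist'):
    c=cap(n,n+'0'); E=c['extrinsics']; print(n,-E[:3,:3].T@E[:3,3],E[2,:3],c['camera_matrix'][0])
a=cv2.imread('pics/scene0.png');b=cv2.imread('pics/side0.png')
for n in('scene','side'):
    cv2.imwrite(f'pics/{n}0x.png',cv2.resize(cv2.imread(f'pics/{n}0.png'),(800,600),interpolation=cv2.INTER_CUBIC))
E
```

```text
pics
{'time_s': 0.0, 'joints': array([-0.095,  0.494,  1.346, -0.   ,  1.302, -0.096]), 'joint_velocities': array([ 0.   ,  0.001, -0.001, -0.001,  0.001, -0.001]), 'tau': array([ -0.001, -87.881, -38.186,   0.071,   0.053,  -0.   ]), 'position': array([0.625, 0.   , 0.292]), 'tcp_rot': array([ 0.707,  0.707, -0.   , -0.   ]), 'contact_force': array([ 0.397, -0.53 ,  0.208]), 'moment': array([ 0.001, -0.014, -0.024]), 'finger_gap': 0.09096413274304904}
scene [1.367 0.175 1.504] [-0.513 -0.135 -0.848] [492.884   0.    249.405]
side [ 0.351 -0.988  0.851] [ 0.125  0.762 -0.635] [398.527   0.    260.405]
wrist [0.624 0.073 0.384] [-0.001 -0.261 -0.965] [286.835   0.    256.416]
```

View pics/scene0x.png

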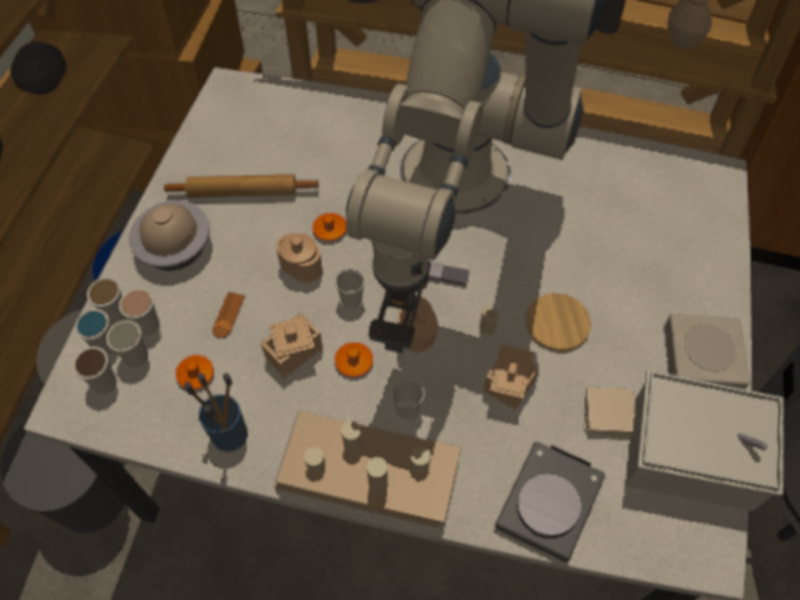

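View pics/side0x.png

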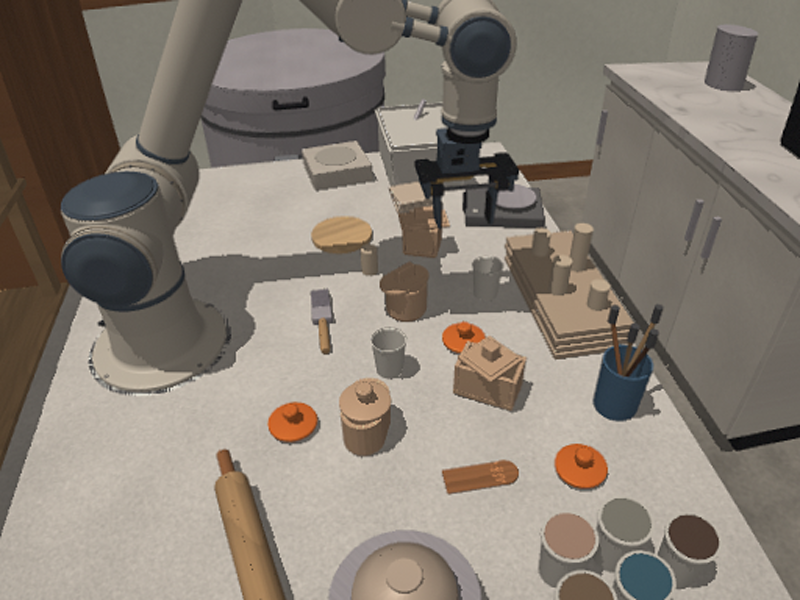

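View pics/wrist0.png

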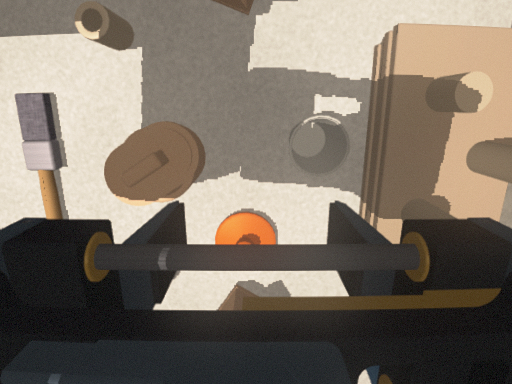

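```bash
python3 - <<'E'
from h import *
np.set_printoptions(precision=3,suppress=True)
s=np.array([[296,241],[291,330],[514,369],[559,322]])/1.5625
d=np.array([[366,387],[491,347],[432,208],[342,235]])/1.5625
print(tri('scene0',s,'side0',d))
print('C from wrist',onz('wrist0',[[160,160]],.1))
for n,pts in(('scene',[(298,258),(292,345),(418,325),(512,378)]),('side',[(365,415),(490,370),(405,290),(425,225)])):
    im=cv2.imread(f'pics/{n}0.png'); t=[]
    for x,y in pts:
        x,y=int(x/1.5625),int(y/1.5625); t.append(cv2.resize(im[y-32:y+32,x-32:x+32],(300,300),interpolation=cv2.INTER_CUBIC))
    globals()[n]=np.vstack([np.hstack(t[:2]),np.hstack(t[2:])])
cv2.imwrite('pics/crops.png',cv2.resize(np.hstack([scene,side]),(800,400)))
E
```

```text
[[ 0.397 -0.297  0.108  0.002]
 [ 0.622 -0.238  0.103  0.   ]
 [ 0.61   0.233  0.11   0.008]
 [ 0.404  0.321  0.002  0.002]]
C from wrist [[0.527 0.022 0.1  ]]
```

View pics/crops.png

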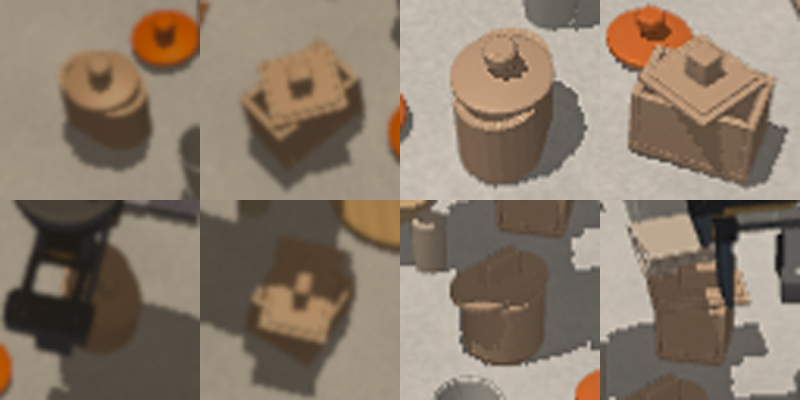

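Emit:
play_rows(
  plan=[
    [0,0,0,-4,40,0,1],
    [0,0,0,-4,40,0,1],
    [0,0,0,-4,40,0,1],
    [0,0,0,-3,38,0,1],
    [0,0,0,0,0,0,1],
    [0,0,0,0,0,0,1],
    [0,0,0,0,0,0,1],
  ],
)

```text
time_s: 0.85
position: [0.6101, 0.1572, 0.2921]
tcp_rot: [0.707, 0.707, -0.0, 0.0]
contact_force: [1.2, -0.4, -0.4]
finger_gap: 0.0911
```

```bash
python3 -c "
from h import *
cap('wrist','wD')"
```

Emit:
play_rows(
  plan=[
    [0,0,0,-41,18,0,1],
    [0,0,0,-41,18,0,1],
    [0,0,0,-41,18,0,1],
    [0,0,0,-41,18,0,1],
    [0,0,0,-42,16,0,1],
    [0,0,0,0,0,0,1],
    [0,0,0,0,0,0,1],
    [0,0,0,0,0,0,1],
  ],
)

```text
time_s: 1.7
position: [0.4051, 0.2455, 0.2924]
tcp_rot: [0.708, 0.707, 0.0, 0.0]
contact_force: [0.9, -0.5, -0.1]
finger_gap: 0.0912
```

```bash
python3 -c "
from h import *
cap('wrist','wP')"
```

Emit:
play_rows(
  plan=[
    [0,0,0,20,-49,0,1],
    [0,0,0,20,-49,0,1],
    [0,0,0,20,-49,0,1],
    [0,0,0,20,-49,0,1],
    [0,0,0,20,-49,0,1],
    [0,0,0,23,-49,0,1],
    [0,0,0,0,0,0,1],
    [0,0,0,0,0,0,1],
  ],
)

```text
time_s: 2.55
position: [0.5203, -0.0327, 0.2917]
tcp_rot: [0.708, 0.706, -0.0, -0.0]
contact_force: [0.2, 0.3, -0.4]
finger_gap: 0.0909
```

```bash
python3 -c "
from h import *
print(robot.observe()['position'])
cap('wrist','wC')"
```

```text
[ 0.52033031 -0.03271908  0.29173314]
```

Emit:
play_rows(
  plan=[
    [0,0,0,-20,-48,0,1],
    [0,0,0,-20,-48,0,1],
    [0,0,0,-20,-48,0,1],
    [0,0,0,-20,-48,0,1],
    [0,0,0,-20,-48,0,1],
    [0,0,0,-20,-48,0,1],
    [0,0,0,-10,-30,0,1],
    [0,0,0,0,0,0,1],
  ],
)

```text
time_s: 3.4
position: [0.3935, -0.3402, 0.2922]
tcp_rot: [0.708, 0.706, -0.0, 0.0]
contact_force: [0.3, 0.8, -0.1]
finger_gap: 0.0913
```

Emit:
play_rows(
  plan=[
    [0,0,0,0,0,0,1],
    [0,0,0,0,0,0,1],
  ],
)

```text
time_s: 3.6
position: [0.3948, -0.3363, 0.2922]
tcp_rot: [0.707, 0.708, 0.0, -0.0]
contact_force: [0.4, 0.3, -1.0]
finger_gap: 0.0913
```

```bash
python3 -c "
from h import *
print(robot.observe()['position'])
cap('wrist','wA')"
```

```text
[ 0.39476307 -0.33628845  0.29217342]
```

Emit:
play_rows(
  plan=[
    [0,0,0,45,12,0,1],
    [0,0,0,45,12,0,1],
    [0,0,0,45,12,0,1],
    [0,0,0,45,12,0,1],
    [0,0,0,45,11,0,1],
    [0,0,0,0,0,0,1],
    [0,0,0,0,0,0,1],
    [0,0,0,0,0,0,1],
  ],
)

```text
time_s: 4.45
position: [0.6188, -0.2779, 0.2921]
tcp_rot: [0.707, 0.707, -0.0, -0.0]
contact_force: [0.1, -0.5, 0.7]
finger_gap: 0.0912
```

```bash
python3 -c "
from h import *
print(robot.observe())
cap('wrist','wB')
g=[cv2.resize(cv2.convertScaleAbs(cv2.imread(f'pics/w{k}.png'),alpha=1.0)[0:240],(800,375),interpolation=cv2.INTER_CUBIC) for k in 'DPCAB']
cv2.imwrite('pics/m1.png',cv2.resize(np.vstack([np.hstack(g[:2]),np.hstack(g[2:4])]),(800,375)))
"
```

```text
{'time_s': 4.45, 'joints': array([-5.10085945e-01,  5.71301368e-01,  1.20005928e+00, -1.76647109e-04,
        1.37100033e+00, -5.10809321e-01]), 'joint_velocities': array([-1.74532804e-02, -8.22137703e-03,  3.78261126e-03,  1.67198170e-05,
       -1.06230848e-03,  6.37376965e-05]), 'tau': array([ 1.81637239e+00, -9.50873351e+01, -4.02034986e+01,  1.37941330e-01,
        4.07824921e-02,  2.79085367e-02]), 'position': array([ 0.61876291, -0.27794108,  0.29214736]), 'tcp_rot': array([ 7.06838505e-01,  7.07374846e-01, -1.87608542e-04, -3.46232563e-04]), 'contact_force': array([ 0.11352423, -0.50339134,  0.67721593]), 'moment': array([ 0.0241724 ,  0.02948164, -0.03420862]), 'finger_gap': 0.0912175137873631}
```

View pics/m1.png

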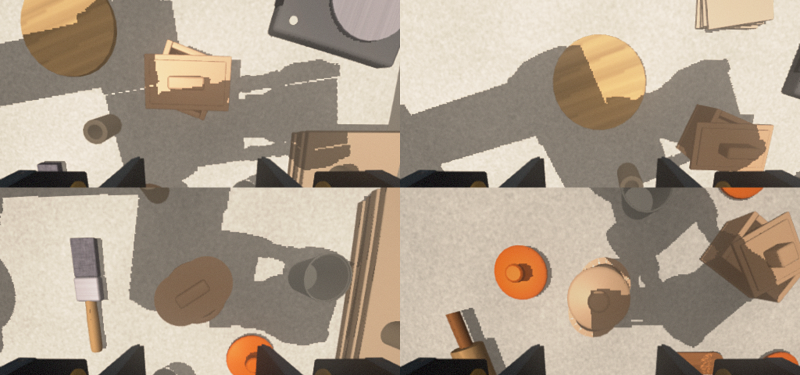

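```bash
python3 - <<'E'
from h import *
c={'D':(240,105),'C':(247,132),'A':(256,142),'B':(256,135)}
cl=cv2.createCLAHE(3,(4,4))
t=[]
for k,(x,y) in c.items():
    im=cv2.imread(f'pics/w{k}.png')[y-75:y+75,x-75:x+75]
    im=cv2.resize(im,(600,600),interpolation=cv2.INTER_CUBIC); im=cv2.LUT(im,(255*(np.arange(256)/255.)**.6).astype(np.uint8))
    for i in range(0,600,80):  # ticks every 20 px
        cv2.putText(im,str(x-75+i//4),(i,10),0,.35,(0,0,255),1);cv2.putText(im,str(y-75+i//4),(0,i+4),0,.35,(255,0,0),1)
        cv2.line(im,(i,12),(i,600),(0,0,255) ,1) if False else None
        cv2.line(im,(i,12),(i,18),(0,0,255),1); cv2.line(im,(24,i),(30,i),(255,0,0),1)
    cv2.imwrite(f'pics/c{k}.png',im)
E
```

```text
(no output)
```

View pics/cD.png

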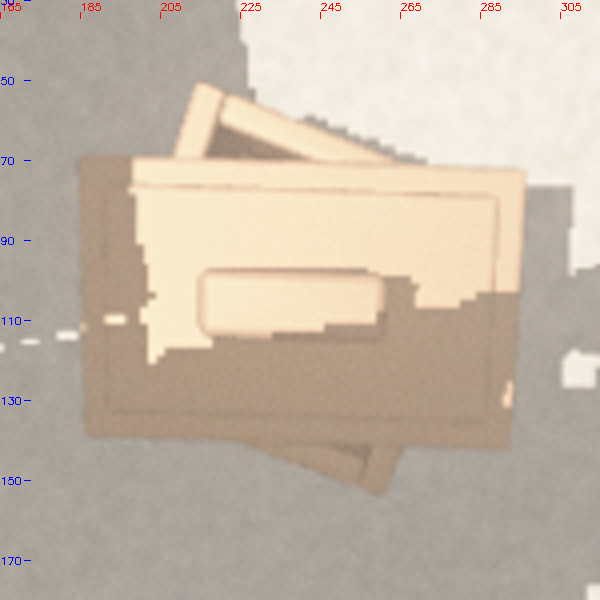

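View pics/cC.png

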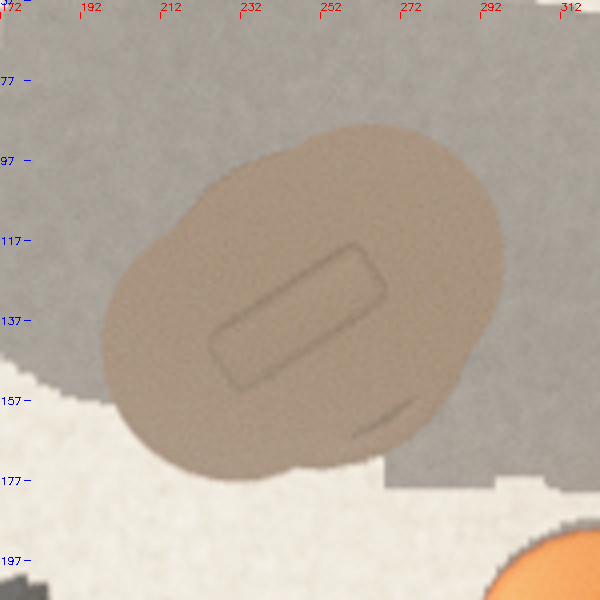

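View pics/cA.png

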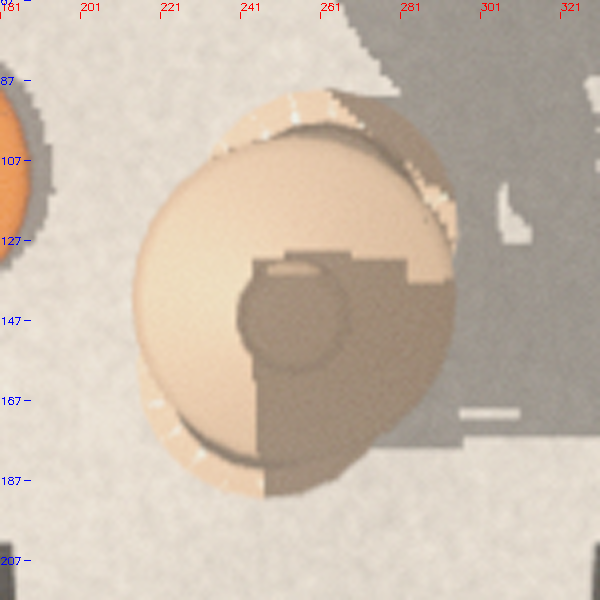

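View pics/cB.png

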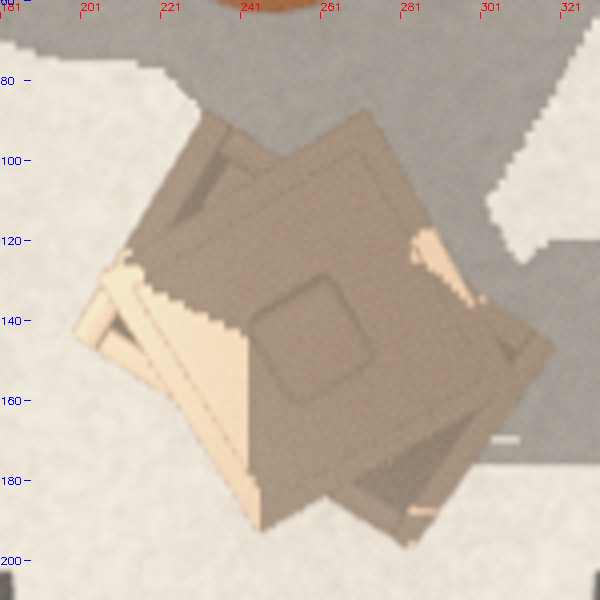

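```bash
cat > fit.py <<'E'
from h import *
from scipy.optimize import least_squares
def sdf(P,kind,a,b):   # full sizes
    x,y=np.abs(P[:,0]),np.abs(P[:,1])
    if kind=='circ': return np.hypot(x,y)-a/2
    if kind=='oval': return np.hypot(np.maximum(x-(a-b)/2,0),y)-b/2
    dx,dy=x-a/2,y-b/2
    return np.hypot(np.maximum(dx,0),np.maximum(dy,0))+np.minimum(np.maximum(dx,dy),0)
def corners(a,b): return np.array([[1,1],[1,-1],[-1,-1],[-1,1]])*[a/2,b/2]
def fit(s,uv,kind,a,b,z,yaw0,zfree=False):
    uv=np.array(uv,float)
    def res(q,raw=False):
        W=onz(s,uv,q[3] if len(q)>3 else z)[:,:2]; c,n=np.cos(q[2]),np.sin(q[2])
        L=(W-q[:2])@np.array([[c,-n],[n,c]])
        if kind=='rect':  # corner points: nearest corner
            C=corners(a,b); d=L[:,None]-C[None]; i=np.argmin((d**2).sum(2),1); return (d[np.arange(len(L)),i]).ravel()
        return sdf(L,kind,a,b)
    W=onz(s,uv,z)[:,:2]; q0=[*W.mean(0),np.radians(yaw0)]+([z] if zfree else [])
    r=least_squares(res,q0); x=r.x
    return [round(v,1) for v in [x[0]*1e3,x[1]*1e3,np.degrees(x[2])]]+([round(x[3]*1e3,1)] if zfree else []),round(1e3*float(np.sqrt(np.mean(r.fun**2))),1)
E
python3 - <<'E'
from fit import *
o=dict(D=(165,30),C=(172,57),A=(181,67),B=(181,60))
P=lambda k,l:np.array(l)/4.+o[k]
def show(n,k,l,kind,a,b,z,y):
    print(n,fit('w'+k,P(k,l),kind,a,b,z,y),'zfree',fit('w'+k,P(k,l),kind,a,b,z,y,True))
show('D lug','D',[(200,270),(383,276),(380,338),(200,333)],'rect',.044,.016,.112,0)
show('D lid','D',[(80,158),(524,170),(510,447),(86,436)],'rect',.112,.070,.086,0)
show('D jar','D',[(205,83),(378,495)],'rect',.082,.082,.076,-20)
show('C lug','C',[(352,242),(388,290),(240,391),(208,340)],'rect',.044,.016,.112,35)
show('C lid','C',[(103,345),(110,310),(130,265),(115,400),(150,445),(190,470),(235,480),(275,475),(330,132),(370,124),(410,130),(450,150),(490,200),(503,250),(498,290)],'oval',.112,.070,.086,35)
show('C jar','C',[(175,232),(200,200),(235,170),(270,153),(463,368),(445,400),(410,435),(370,457),(330,467),(305,468)],'circ',.086,.086,.076,0)
show('A knob','A',[(237,315),(350,315),(294,258),(294,373)],'circ',.028,.028,.112,0)
show('A lid','A',[(133,300),(137,265),(150,235),(456,300),(455,265),(438,215),(185,410),(230,455),(160,210),(250,152)],'circ',.086,.086,.086,0)
show('A jar','A',[(215,155),(240,122),(270,100),(320,88),(380,95),(420,125),(445,170),(458,215),(140,365),(145,400),(165,440),(190,470),(225,490),(265,497),(310,490),(340,475)],'oval',.112,.070,.076,60)
show('B knob','B',[(322,273),(373,360),(300,405),(248,322)],'rect',.024,.024,.112,-60)
show('B lid','B',[(366,108),(103,268),(260,532)],'rect',.082,.082,.086,-60)
show('B jar','B',[(205,110),(75,335),(412,548),(553,345)],'rect',.112,.070,.076,-30)
# bat: circle pts from m1 (tile scale .78125)
b=np.array([(553,82),(600,35),(646,82),(600,129),(567,49),(633,115),(633,49)],float)
b[:,0]-=400; print('bat',fit('wP',b/.78125,'circ',.15,.15,.015,0))
E
```

```text
D lug ([np.float64(592.2), np.float64(231.1), np.float64(-1.8)], 1.1) zfree ([np.float64(591.1), np.float64(231.2), np.float64(-1.8), np.float64(94.6)], 0.4)
D lid ([np.float64(592.9), np.float64(230.8), np.float64(-1.6)], 1.2) zfree ([np.float64(592.5), np.float64(230.9), np.float64(-1.6), np.float64(78.5)], 0.2)
D jar ([np.float64(591.1), np.float64(233.2), np.float64(-22.3)], 1.2) zfree ([np.float64(590.5), np.float64(233.3), np.float64(-22.3), np.float64(66.7)], 0.0)
C lug ([np.float64(510.1), np.float64(13.9), np.float64(33.8)], 1.1) zfree ([np.float64(509.5), np.float64(12.2), np.float64(33.8), np.float64(94.3)], 0.5)
C lid ([np.float64(510.8), np.float64(13.3), np.float64(31.7)], 1.1) zfree ([np.float64(510.3), np.float64(12.9), np.float64(32.6), np.float64(79.1)], 0.2)
C jar ([np.float64(514.1), np.float64(11.7), np.float64(4.6)], 0.8) zfree ([np.float64(513.8), np.float64(10.8), np.float64(-0.9), np.float64(69.9)], 0.2)
A knob ([np.float64(392.1), np.float64(-299.1), np.float64(-84.8)], 0.5) zfree ([np.float64(392.1), np.float64(-300.3), np.float64(-29.0), np.float64(102.9)]
[... 187 characters left out ...]
64(392.9), np.float64(-299.6), np.float64(68.7)], 0.4) zfree ([np.float64(393.0), np.float64(-299.6), np.float64(68.7), np.float64(76.4)], 0.4)
B knob ([np.float64(620.2), np.float64(-239.9), np.float64(-58.0)], 1.2) zfree ([np.float64(620.3), np.float64(-242.6), np.float64(-58.0), np.float64(90.6)], 0.8)
B lid ([np.float64(621.3), np.float64(-239.9), np.float64(-59.5)], 1.4) zfree ([np.float64(620.8), np.float64(-240.8), np.float64(-59.5), np.float64(77.1)], 0.8)
B jar ([np.float64(621.3), np.float64(-244.2), np.float64(-32.8)], 1.0) zfree ([np.float64(621.3), np.float64(-245.0), np.float64(-32.8), np.float64(69.8)], 0.4)
bat ([np.float64(403.6), np.float64(317.5), np.float64(-150.7)], 1.4)
```

Emit:
play_rows(
  plan=[
    [0,0,7.75,0.5,9.4,0,0.6],
    [0,0,7.75,0.5,9.4,0,0.6],
    [0,0,7.75,0.5,9.4,0,0.6],
    [0,0,7.75,0.5,9.4,0,0.6],
    [0,0,0,0,0,-40,0.6],
    [0,0,0,0,0,-40,0.6],
    [0,0,0,0,0,-12,0.6],
    [0,0,0,0,0,0,0.6],
  ],
)

```text
time_s: 5.3
position: [0.6202, -0.2411, 0.1992]
tcp_rot: [0.493, 0.87, -0.0, -0.002]
contact_force: [1.2, 0.9, 0.0]
finger_gap: 0.0551
```

Emit:
play_rows(
  plan=[
    [0,0,0,0,0,0,0.6],
    [0,0,0,0,0,0,0.6],
  ],
)

```text
time_s: 5.5
position: [0.6221, -0.2416, 0.2024]
tcp_rot: [0.493, 0.87, 0.0, 0.002]
contact_force: [0.5, -0.5, 0.5]
finger_gap: 0.0546
```

```bash
python3 - <<'E'
from fit import *
from scipy.spatial.transform import Rotation as R
s=robot.observe(); print(s['position'],R.from_quat(s['tcp_rot']).as_matrix()[:2,1])
c=cap('side','s1'); cap('scene','sc1')
im=cv2.imread('pics/s1.png')[170:290,240:380]; im2=cv2.imread('pics/sc1.png')[160:280,120:260]
cv2.imwrite('pics/v1.png',np.hstack([cv2.resize(i,(400,343),interpolation=cv2.INTER_CUBIC) for i in(im,im2)]))
E
```

```text
[ 0.62206511 -0.24158601  0.20236933] [0.85728472 0.51484   ]
```

View pics/v1.png

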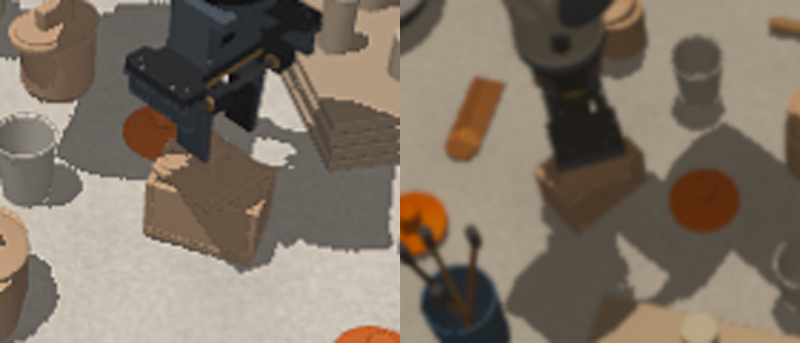

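Emit:
play_rows(
  plan=[
    [0,0,0,0,0,-12,0.6],
    [0,0,0,0,0,-10,0.6],
    [0,0,0,0,0,-6,0.6],
    [0,0,0,0,0,-3,0.6],
    [0,0,0,0,0,0,0.6],
    [0,0,0,0,0,0,0],
  ],
  force=15,
)

```text
time_s: 6.2
position: [0.6215, -0.2411, 0.1693]
tcp_rot: [0.492, 0.87, -0.0, 0.0]
contact_force: [0.5, 1.0, 0.8]
finger_gap: 0.0493
```

Emit:
play_rows(
  plan=[
    [0,0,0,0,0,0,0],
    [0,0,0,0,0,0,0],
    [0,0,0,0,0,0,0],
    [0,0,0,0,0,0,0],
    [0,0,0,0,0,0,0],
    [0,0,0,0,0,0,0],
  ],
)

```text
time_s: 6.8
position: [0.6214, -0.2411, 0.1694]
tcp_rot: [0.492, 0.87, 0.0, 0.0]
contact_force: [0.3, 0.8, 3.7]
finger_gap: 0.0238
```

Emit:
play_rows(
  plan=[
    [0,0,0,0,0,5,0],
    [0,0,0,0,0,10,0],
    [0,0,0,0,0,30,0],
    [0,0,0,0,0,40,0],
    [0,0,0,10,-16,20,0],
    [0,0,0,14,-23,0,0],
    [0,0,0,14,-24,0,0],
    [0,0,0,0,0,0,0],
  ],
)

```text
time_s: 7.6
position: [0.6603, -0.3067, 0.2748]
tcp_rot: [0.493, 0.87, -0.0, 0.001]
contact_force: [-0.5, 0.5, -1.3]
finger_gap: 0.0237
```

Emit:
play_rows(
  plan=[
    [0,0,0,0,0,0,0],
    [0,0,0,0,0,0,0],
  ],
)

```text
time_s: 7.8
position: [0.659, -0.3035, 0.2745]
tcp_rot: [0.492, 0.87, 0.0, -0.0]
contact_force: [0.9, -0.1, -0.5]
finger_gap: 0.0243
```

```bash
cat > look.py <<'E'
import sys
from fit import *
def look(name,xy,half=75,z=.076):
    cap('wrist',name); print(robot.observe()['position'])
    u,v=[int(round(t)) for t in proj(name,[[xy[0],xy[1],z]])[0]]
    x0,y0=max(u-half,0),max(v-half,0); im=cv2.imread(f'pics/{name}.png')[y0:y0+2*half,x0:x0+2*half]
    k=600/(2*half); im=cv2.resize(im,None,fx=k,fy=k,interpolation=cv2.INTER_CUBIC); im=cv2.LUT(im,(255*(np.arange(256)/255.)**.6).astype(np.uint8))
    cv2.imwrite(f'pics/{name}c.png',im); print('origin',x0,y0,'scale',k)
look(sys.argv[1],(float(sys.argv[2]),float(sys.argv[3])))
E
python3 look.py bB .621 -.244
```

```text
[ 0.65907074 -0.30335773  0.27453087]
origin 180 35 scale 4.0
```

View pics/bBc.png

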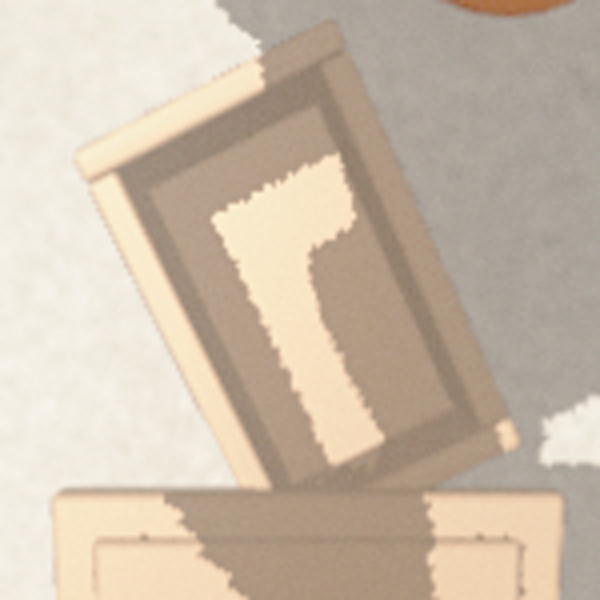

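```bash
python3 - <<'E'
from fit import *
P=np.array([(338,20),(75,155),(518,445)])/4.+(180,35)
for f in(0,1): print(fit('bB',P,'rect',.112,.07,.076,-33,f))
print(onz('bB',P,.076))
E
```

```text
([np.float64(621.8), np.float64(-244.6), np.float64(-33.7)], 0.8)
([np.float64(621.7), np.float64(-244.3), np.float64(-33.7), np.float64(70.8)], 0.3)
[[ 0.59522482 -0.18474032  0.076     ]
 [ 0.55679526 -0.2427137   0.076     ]
 [ 0.68629402 -0.24610061  0.076     ]]
```

Emit:
play_rows(
  plan=[
    [0,0,0,-16,38.8,0,0],
    [0,0,0,-16,38.8,0,0],
    [0,0,0,-16,38.8,0,0],
    [0,0,0,-16,38.8,0,0],
    [0,0,0,-16,38.8,0,0],
    [0,0,0,-16,38.8,0,0],
    [0,0,0,-16,38.8,0,0],
    [0,0,0,-16,38.8,0,0],
  ],
)

```text
time_s: 8.65
position: [0.53, 0.0082, 0.2746]
tcp_rot: [0.492, 0.87, 0.0, 0.0]
contact_force: [0.4, 0.4, -1.5]
finger_gap: 0.0241
```

Emit:
play_rows(
  plan=[
    [0,0,0,-16,38.8,0,0],
    [0,0,0,-16,38.8,0,0],
    [0,0,0,-16,38.8,0,0],
    [0,0,0,-16,38.8,0,0],
    [0,0,0,-16,38.8,0,0],
    [0,0,0,-16,38.8,0,0],
    [0,0,0,-16,38.8,0,0],
    [0,0,0,-16,38.8,0,0],
  ],
)

```text
time_s: 9.45
position: [0.4018, 0.3183, 0.2747]
tcp_rot: [0.492, 0.871, 0.0, 0.0]
contact_force: [0.5, 0.6, -1.4]
finger_gap: 0.0241
```

Emit:
play_rows(
  plan=[
    [0,0,0,0,0,-40,0],
    [0,0,0,0,0,-45,0],
    [0,0,0,0,0,-40,0],
    [0,0,0,0,0,-20,0],
    [0,0,0,0,0,-6,0],
    [0,0,0,0,0,0,0],
    [0,0,0,0,0,0,0],
    [0,0,0,0,0,0,0],
  ],
)

```text
time_s: 10.25
position: [0.4039, 0.3171, 0.1246]
tcp_rot: [0.492, 0.87, 0.001, 0.001]
contact_force: [0.0, -0.3, -0.8]
finger_gap: 0.0241
```

Emit:
play_rows(
  plan=[
    [0,0,0,0,0,-2,0],
    [0,0,0,0,0,-1.5,0],
    [0,0,0,0,0,-1,0],
    [0,0,0,0,0,0,0],
    [0,0,0,0,0,0,0],
  ],
)

```text
time_s: 10.75
position: [0.4033, 0.3167, 0.1187]
tcp_rot: [0.492, 0.87, -0.0, -0.0]
contact_force: [0.2, -0.1, -0.7]
finger_gap: 0.024
```

Emit:
play_rows(
  plan=[
    [0,0,0,0,0,-1,0],
    [0,0,0,0,0,0,0],
    [0,0,0,0,0,0,0],
  ],
)

```text
time_s: 11.05
position: [0.4034, 0.3168, 0.1181]
tcp_rot: [0.492, 0.87, 0.0, 0.0]
contact_force: [-2.1, 0.1, 8.9]
finger_gap: 0.0237
```

Emit:
play_rows(
  plan=[
    [0,0,0,0,0,0,0.5],
    [0,0,0,0,0,0,0.5],
    [0,0,0,0,0,0,0.5],
    [0,0,0,0,0,10,0.5],
    [0,0,0,0,0,30,0.5],
    [0,0,0,0,0,40,0.5],
    [0,0,0,0,0,40,0.5],
    [0,0,0,0,0,0,0.5],
  ],
)

```text
time_s: 11.85
position: [0.4049, 0.3178, 0.243]
tcp_rot: [0.492, 0.87, 0.003, 0.002]
contact_force: [0.1, 0.4, -0.5]
finger_gap: 0.0455
```

Emit:
play_rows(
  plan=[
    [0,0,8.2,27,-12.3,0,0.5],
    [0,0,8.2,27,-12.3,0,0.5],
    [0,0,8.2,27,-12.3,0,0.5],
    [0,0,8.2,27,-12.3,0,0.5],
    [0,0,8.2,27,-12.2,0,0.5],
    [0,0,8.2,27,-12.2,0,0.5],
    [0,0,8.2,27,-12.2,0,0.5],
    [0,0,0,0,0,0,0.5],
  ],
)

```text
time_s: 12.65
position: [0.595, 0.2293, 0.2378]
tcp_rot: [0.012, 1.0, -0.0, 0.001]
contact_force: [0.5, 0.4, -0.7]
finger_gap: 0.0457
```

Emit:
play_rows(
  plan=[
    [0,0,0,0,0,-20,0.5],
    [0,0,0,0,0,-20,0.5],
    [0,0,0,0,0,0,0.5],
    [0,0,0,0,0,0,0.5],
  ],
)

```text
time_s: 13.05
position: [0.592, 0.2311, 0.1981]
tcp_rot: [0.014, 1.0, -0.0, -0.0]
contact_force: [0.2, 0.8, 0.1]
finger_gap: 0.0457
```

Emit:
play_rows(
  plan=[
    [0,0,0,0,0,-12,0.5],
    [0,0,0,0,0,-9,0.5],
    [0,0,0,0,0,-5,0.5],
    [0,0,0,0,0,-3,0.5],
    [0,0,0,0,0,0,0.5],
    [0,0,0,0,0,0,0],
    [0,0,0,0,0,0,0],
    [0,0,0,0,0,0,0],
  ],
)

```text
time_s: 13.85
position: [0.5925, 0.231, 0.169]
tcp_rot: [0.014, 1.0, 0.0, 0.0]
contact_force: [0.4, 0.5, 0.8]
finger_gap: 0.0245
```

Emit:
play_rows(
  plan=[
    [0,0,0,0,0,0,0],
    [0,0,0,0,0,0,0],
    [0,0,0,0,0,0,0],
    [0,0,0,0,0,0,0],
  ],
)

```text
time_s: 14.25
position: [0.5924, 0.231, 0.1689]
tcp_rot: [0.014, 1.0, 0.0, 0.0]
contact_force: [-0.6, -0.5, 4.0]
finger_gap: 0.0161
```

Emit:
play_rows(
  plan=[
    [0,0,0,0,0,5,0],
    [0,0,0,0,0,10,0],
    [0,0,0,0,0,30,0],
    [0,0,0,0,0,40,0],
    [0,0,0,20,0,20,0],
    [0,0,0,35,0,0,0],
    [0,0,0,35,0,0,0],
    [0,0,0,0,0,0,0],
  ],
)

```text
time_s: 15.05
position: [0.6855, 0.2304, 0.2742]
tcp_rot: [0.015, 1.0, 0.0, 0.001]
contact_force: [-1.5, -1.0, -2.3]
finger_gap: 0.0161
```

Emit:
play_rows(
  plan=[
    [0,0,0,0,0,0,0],
    [0,0,0,0,0,0,0],
  ],
)

```text
time_s: 15.25
position: [0.6815, 0.231, 0.2739]
tcp_rot: [0.014, 1.0, -0.0, -0.0]
contact_force: [-0.1, -0.5, -1.1]
finger_gap: 0.0155
```

```bash
python3 look.py bD .591 .233
```

```text
[0.68147916 0.23106481 0.2740025 ]
origin 182 15 scale 4.0
```

View pics/bDc.png

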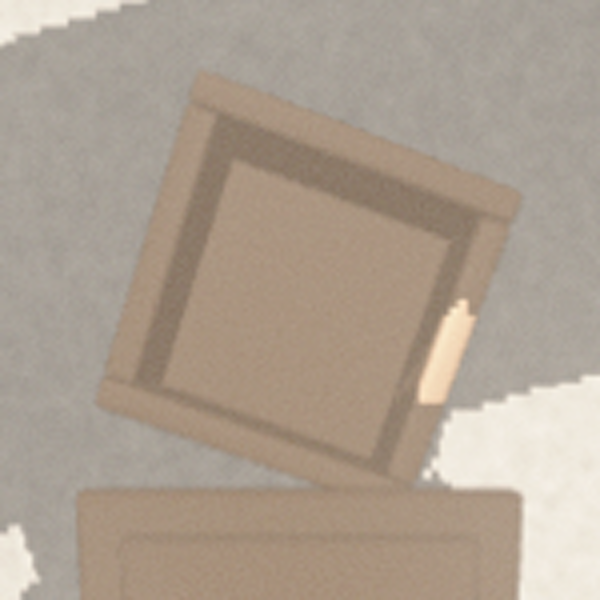

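```bash
python3 - <<'E'
from fit import *
P=np.array([(203,70),(522,192),(97,402)])/4.+(182,15)
for f in(0,1): print(fit('bD',P,'rect',.082,.082,.076,-22,f))
E
```

```text
([np.float64(590.9), np.float64(234.6), np.float64(-21.2)], 0.8)
([np.float64(590.1), np.float64(234.5), np.float64(-21.2), np.float64(69.8)], 0.2)
```

Emit:
play_rows(
  plan=[
    [0,0,-2.65,-5,-39.6,0,0],
    [0,0,-2.65,-5,-39.6,0,0],
    [0,0,-2.65,-5,-39.6,0,0],
    [0,0,-2.65,-5,-39.6,0,0],
    [0,0,-2.65,-5,-39.6,0,0],
    [0,0,-2.64,-5,-39.6,0,0],
    [0,0,-2.64,-5,-39.6,0,0],
    [0,0,-2.64,-5,-39.6,0,0],
  ],
)

```text
time_s: 16.1
position: [0.6413, -0.0869, 0.2743]
tcp_rot: [0.198, 0.98, -0.0, 0.0]
contact_force: [1.3, -0.9, -1.5]
finger_gap: 0.0157
```

Emit:
play_rows(
  plan=[
    [0,0,-2.64,-5,-39.6,0,0],
    [0,0,-2.64,-5,-39.6,0,0],
    [0,0,-2.64,-5,-39.6,0,0],
    [0,0,-2.64,-5,-39.8,0,0],
    [0,0,0,0,0,-40,0],
    [0,0,0,0,0,-35,0],
    [0,0,0,0,0,-10,0],
    [0,0,0,0,0,0,0],
  ],
)

```text
time_s: 16.9
position: [0.6216, -0.2437, 0.188]
tcp_rot: [0.287, 0.958, 0.0, -0.001]
contact_force: [0.2, 0.2, -0.8]
finger_gap: 0.0157
```

Emit:
play_rows(
  plan=[
    [0,0,0,0,0,0,0],
    [0,0,0,0,0,0,0],
  ],
)

```text
time_s: 17.1
position: [0.6232, -0.2445, 0.1908]
tcp_rot: [0.287, 0.958, -0.0, 0.001]
contact_force: [-1.3, -0.3, -1.8]
finger_gap: 0.016
```

Emit:
play_rows(
  plan=[
    [0,0,0,0,0,-9,0],
    [0,0,0,0,0,-5,0],
    [0,0,0,0,0,-2,0],
    [0,0,0,0,0,-1,0],
    [0,0,0,0,0,-1,0],
    [0,0,0,0,0,0,0],
    [0,0,0,0,0,0,0],
  ],
)

```text
time_s: 17.8
position: [0.6224, -0.2445, 0.1708]
tcp_rot: [0.287, 0.958, -0.0, 0.0]
contact_force: [-0.2, 0.5, -0.4]
finger_gap: 0.016
```

Emit:
play_rows(
  plan=[
    [0,0,0,0,0,-1,0],
    [0,0,0,0,0,0,0],
    [0,0,0,0,0,0,0],
  ],
)

```text
time_s: 18.1
position: [0.6223, -0.2445, 0.1697]
tcp_rot: [0.287, 0.958, -0.0, -0.0]
contact_force: [0.4, -0.0, -1.6]
finger_gap: 0.0158
```

Emit:
play_rows(
  plan=[
    [0,0,0,-0.6,0,-0.5,0],
    [0,0,0,0,0,-0.4,0],
    [0,0,0,0,0,0,0],
    [0,0,0,0,0,0,0],
  ],
)

```text
time_s: 18.5
position: [0.6217, -0.2444, 0.1689]
tcp_rot: [0.287, 0.958, -0.0, -0.0]
contact_force: [-1.1, -0.2, 2.4]
finger_gap: 0.0158
```

Emit:
play_rows(
  plan=[
    [0,0,0,0,0,-0.4,0],
    [0,0,0,0,0,0,0],
    [0,0,0,0,0,0,0.4],
    [0,0,0,0,0,0,0.4],
    [0,0,0,0,0,0,0.4],
    [0,0,0,0,0,10,0.5],
    [0,0,0,0,0,30,0.5],
    [0,0,0,0,0,30,0.5],
  ],
)

```text
time_s: 19.3
position: [0.6215, -0.2444, 0.2395]
tcp_rot: [0.287, 0.958, 0.0, -0.0]
contact_force: [0.9, 0.2, 0.7]
finger_gap: 0.0459
```

Emit:
play_rows(
  plan=[
    [0,0,-1.72,-14.5,37.4,0,0.5],
    [0,0,-1.72,-14.5,37.4,0,0.5],
    [0,0,-1.72,-14.5,37.4,0,0.5],
    [0,0,-1.72,-14.5,37.4,0,0.5],
    [0,0,-1.72,-14.5,37.4,0,0.5],
    [0,0,-1.72,-14.5,37.4,0,0.5],
    [0,0,-1.72,-14.5,37.4,0,0.5],
    [0,0,-1.72,-14.5,37.4,0,0.5],
  ],
)

```text
time_s: 20.1
position: [0.5052, 0.0561, 0.2392]
tcp_rot: [0.4, 0.916, 0.0, 0.0]
contact_force: [1.0, 0.2, 0.7]
finger_gap: 0.0456
```

Emit:
play_rows(
  plan=[
    [0,0,-1.72,-14.5,37.4,0,0.5],
    [0,0,-1.72,-14.5,37.4,0,0.5],
    [0,0,-1.72,-14.5,37.4,0,0.5],
    [0,0,-1.72,-14.5,37.4,0,0.5],
    [0,0,-1.72,-14.5,37.4,0,0.5],
    [0,0,-1.72,-14.5,37.4,0,0.5],
    [0,0,-1.7,-14.8,37.6,0,0.5],
    [0,0,0,0,0,0,0.5],
  ],
)

```text
time_s: 20.9
position: [0.4025, 0.3204, 0.2392]
tcp_rot: [0.492, 0.87, 0.001, -0.0]
contact_force: [0.1, -0.8, -0.4]
finger_gap: 0.0456
```

Emit:
play_rows(
  plan=[
    [0,0,0,0,0,-35,0.5],
    [0,0,0,0,0,-35,0.5],
    [0,0,0,0,0,-15,0.5],
    [0,0,0,0,0,0,0.5],
    [0,0,0,0,0,0,0.5],
    [0,0,0,0,0,0,0.5],
  ],
)

```text
time_s: 21.5
position: [0.4046, 0.3169, 0.1547]
tcp_rot: [0.493, 0.87, 0.001, 0.001]
contact_force: [0.1, 0.0, 0.5]
finger_gap: 0.0457
```

Emit:
play_rows(
  plan=[
    [0,0,0,0,0,-15,0.5],
    [0,0,0,0,0,-12,0.5],
    [0,0,0,0,0,-6,0.5],
    [0,0,0,0,0,-2,0.5],
    [0,0,0,0,0,0,0.5],
    [0,0,0,0,0,0,0],
    [0,0,0,0,0,0,0],
    [0,0,0,0,0,0,0],
  ],
)

```text
time_s: 22.3
position: [0.404, 0.3168, 0.1187]
tcp_rot: [0.493, 0.87, 0.0, 0.0]
contact_force: [-0.8, 0.3, 0.3]
finger_gap: 0.0246
```

Emit:
play_rows(
  plan=[
    [0,0,0,0,0,0,0],
    [0,0,0,0,0,0,0],
    [0,0,0,0,0,0,0],
    [0,0,0,0,0,0,0],
  ],
)

```text
time_s: 22.7
position: [0.404, 0.3168, 0.1186]
tcp_rot: [0.493, 0.87, 0.0, 0.0]
contact_force: [-1.0, -0.8, 6.9]
finger_gap: 0.0243
```

Emit:
play_rows(
  plan=[
    [0,0,0,0,0,5,0],
    [0,0,0,0,0,12,0],
    [0,0,0,0,0,30,0],
    [0,0,0,0,0,40,0],
    [0,0,0,0,0,35,0],
    [0,0,6.3,31.3,-13.9,0,0],
    [0,0,6.3,31.3,-13.9,0,0],
    [0,0,6.3,31.3,-13.9,0,0],
  ],
)

```text
time_s: 23.5
position: [0.4988, 0.2745, 0.2419]
tcp_rot: [0.341, 0.94, 0.0, 0.0]
contact_force: [-0.5, 1.3, -0.8]
finger_gap: 0.024
```

Emit:
play_rows(
  plan=[
    [0,0,6.3,31.3,-13.9,0,0],
    [0,0,6.3,31.3,-13.9,0,0],
    [0,0,6.2,31.3,-13.7,0,0],
    [0,0,0,0,0,0,0],
    [0,0,0,0,0,-30,0],
    [0,0,0,0,0,-20,0],
    [0,0,0,0,0,0,0],
    [0,0,0,0,0,0,0],
  ],
)

```text
time_s: 24.3
position: [0.5915, 0.2338, 0.1913]
tcp_rot: [0.186, 0.983, -0.0, -0.0]
contact_force: [-0.6, -0.2, -0.2]
finger_gap: 0.0241
```

Emit:
play_rows(
  plan=[
    [0,0,0,0,0,-8,0],
    [0,0,0,0,0,-5,0],
    [0,0,0,0,0,-3,0],
    [0,0,0,0,0,0,0],
    [0,0,0,0,0,0,0],
  ],
)

```text
time_s: 24.8
position: [0.5918, 0.2336, 0.1745]
tcp_rot: [0.186, 0.983, -0.0, 0.0]
contact_force: [1.1, -0.6, -0.9]
finger_gap: 0.0238
```

Emit:
play_rows(
  plan=[
    [0,0,0,0,0,-2,0],
    [0,0,0,0,0,-1,0],
    [0,0,0,0,0,-1,0],
    [0,0,0,0,0,0,0],
    [0,0,0,0,0,0,0],
  ],
)

```text
time_s: 25.3
position: [0.5917, 0.2336, 0.1704]
tcp_rot: [0.186, 0.983, -0.0, -0.0]
contact_force: [-0.1, 0.6, -1.1]
finger_gap: 0.0241
```

Emit:
play_rows(
  plan=[
    [0,0,0,0,0,-0.5,0],
    [0,0,0,0,0,-0.5,0],
    [0,0,0,0,0,0,0],
    [0,0,0,0,0,0,0],
  ],
)

```text
time_s: 25.7
position: [0.5918, 0.2335, 0.1696]
tcp_rot: [0.186, 0.983, 0.0, 0.0]
contact_force: [-1.5, 0.1, 3.9]
finger_gap: 0.0239
```

Emit:
play_rows(
  plan=[
    [0,0,0,0,0,0,0.4],
    [0,0,0,0,0,0,0.5],
    [0,0,0,0,0,0,0.5],
    [0,0,0,0,0,10,0.5],
    [0,0,0,0,0,40,0.6],
    [0,0,0,20,-7,40,0.6],
    [0,0,0,24,-10,10,0.6],
    [0,0,0,24,-10,0,0.6],
  ],
)

```text
time_s: 26.5
position: [0.6613, 0.2066, 0.2733]
tcp_rot: [0.186, 0.983, 0.001, 0.002]
contact_force: [0.2, 1.0, -0.5]
finger_gap: 0.0547
```

Emit:
play_rows(
  plan=[
    [0,0,0,0,0,0,0.6],
    [0,0,0,0,0,0,0.6],
    [0,0,0,0,0,0,0.6],
  ],
)

```text
time_s: 26.8
position: [0.659, 0.2068, 0.2694]
tcp_rot: [0.186, 0.983, -0.0, -0.0]
contact_force: [-0.2, 0.2, 0.1]
finger_gap: 0.0546
```

```bash
python3 look.py fD .591 .234
```

```text
[0.6589646  0.20693215 0.26947288]
origin 183 33 scale 4.0
```

View pics/fDc.png

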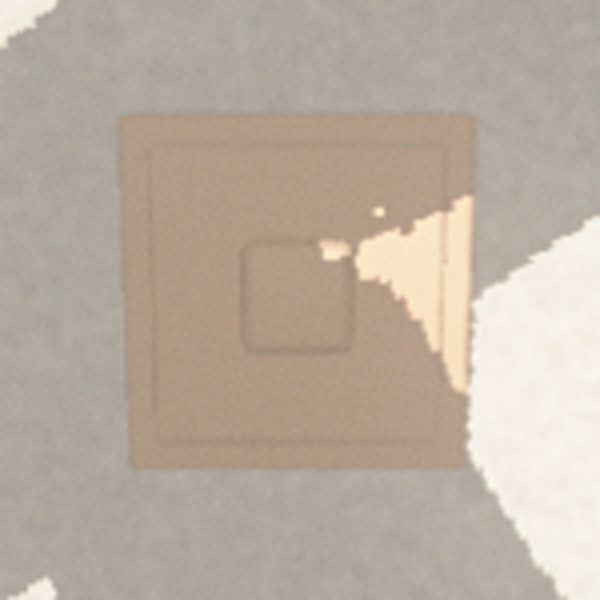

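Emit:
play_rows(
  plan=[
    [0,0,-8.38,-9.9,-12.9,0,0.6],
    [0,0,-8.38,-9.9,-12.9,0,0.6],
    [0,0,-8.38,-9.9,-12.9,0,0.6],
    [0,0,-8.38,-9.9,-12.9,0,0.6],
    [0,0,-8.38,-9.9,-12.9,0,0.6],
    [0,0,-8.38,-9.9,-12.9,0,0.6],
    [0,0,-8.38,-9.9,-12.9,0,0.6],
    [0,0,-8.38,-9.9,-12.9,0,0.6],
  ],
)

```text
time_s: 27.65
position: [0.5795, 0.1034, 0.2695]
tcp_rot: [0.699, 0.715, -0.0, -0.0]
contact_force: [-0.4, 0.5, -0.7]
finger_gap: 0.0548
```

Emit:
play_rows(
  plan=[
    [0,0,-8.38,-9.9,-12.9,0,0.6],
    [0,0,-8.38,-9.9,-12.9,0,0.6],
    [0,0,-8.38,-9.9,-12.9,0,0.6],
    [0,0,-8.38,-9.9,-12.9,0,0.6],
    [0,0,-8.38,-9.9,-12.9,0,0.6],
    [0,0,-8.38,-9.9,-12.9,0,0.6],
    [0,0,-8.38,-9.9,-12.9,0,0.6],
    [0,0,0,0,0,-25,0.6],
  ],
)

```text
time_s: 28.45
position: [0.5111, 0.0123, 0.2465]
tcp_rot: [0.96, 0.28, 0.002, 0.001]
contact_force: [0.0, 1.1, -1.1]
finger_gap: 0.0545
```

Emit:
play_rows(
  plan=[
    [0,0,0,0,0,-25,0.6],
    [0,0,0,0,0,-20,0.6],
    [0,0,0,0,0,0,0.6],
    [0,0,0,0,0,0,0.6],
    [0,0,0,0,0,0,0.6],
  ],
)

```text
time_s: 28.95
position: [0.5116, 0.0132, 0.2005]
tcp_rot: [0.959, 0.283, 0.001, 0.0]
contact_force: [-0.1, 0.2, 0.5]
finger_gap: 0.0546
```

```bash
python3 - <<'E'
from fit import *
from scipy.spatial.transform import Rotation as R
P=np.array([(120,115),(475,115),(468,467),(130,467)])/4.+(183,33)
print(fit('fD',P,'rect',.082,.082,.086,-21))
P=np.array([(240,240),(355,240),(355,355),(240,355)])/4.+(183,33)
print(fit('fD',P,'rect',.024,.024,.112,-21))
s=robot.observe(); print(s['position'],R.from_quat(s['tcp_rot']).as_matrix()[:2,1],s['joints'])
E
```

```text
([np.float64(589.7), np.float64(233.8), np.float64(-21.2)], 1.0)
([np.float64(590.0), np.float64(233.5), np.float64(-21.3)], 0.2)
[0.51162834 0.01321988 0.20052515] [ 0.54333516 -0.83951537] [-9.08780888e-02  4.54233377e-01  1.73122064e+00 -1.26889951e-05
  9.54665789e-01  9.05520021e-01]
```

Emit:
play_rows(
  plan=[
    [0,0,0,-0.6,0,-12,0.6],
    [0,0,0,0,0,-10,0.6],
    [0,0,0,0,0,-6,0.6],
    [0,0,0,0,0,-3,0.6],
    [0,0,0,0,0,0,0.6],
    [0,0,0,0,0,0,0],
    [0,0,0,0,0,0,0],
    [0,0,0,0,0,0,0],
  ],
)

```text
time_s: 29.75
position: [0.5108, 0.0131, 0.1687]
tcp_rot: [0.959, 0.283, 0.0, 0.0]
contact_force: [0.0, 0.5, -0.7]
finger_gap: 0.0335
```

Emit:
play_rows(
  plan=[
    [0,0,0,0,0,0,0],
    [0,0,0,0,0,0,0],
    [0,0,0,0,0,0,0],
    [0,0,0,0,0,0,0],
    [0,0,0,0,0,0,0],
  ],
)

```text
time_s: 30.25
position: [0.5106, 0.0131, 0.1685]
tcp_rot: [0.959, 0.283, 0.0, 0.0]
contact_force: [-2.1, 0.9, 3.2]
finger_gap: 0.0157
```

Emit:
play_rows(
  plan=[
    [0,0,0,0,0,5,0],
    [0,0,0,0,0,10,0],
    [0,0,0,0,0,30,0],
    [0,0,0,0,0,40,0],
    [0,0,0,-14,-11,20,0],
    [0,0,0,-30,-20,0,0],
    [0,0,0,-30,-20,0,0],
    [0,0,0,0,0,0,0],
  ],
)

```text
time_s: 31.05
position: [0.4333, -0.039, 0.2741]
tcp_rot: [0.959, 0.282, -0.001, -0.0]
contact_force: [-0.1, 0.2, -1.2]
finger_gap: 0.0158
```

Emit:
play_rows(
  plan=[
    [0,0,0,0,0,0,0],
    [0,0,0,0,0,0,0],
  ],
)

```text
time_s: 31.25
position: [0.4373, -0.0379, 0.2739]
tcp_rot: [0.959, 0.283, 0.001, 0.0]
contact_force: [-0.5, -0.1, -1.6]
finger_gap: 0.0161
```

```bash
python3 look.py bC .514 .0115
```

```text
[ 0.43735381 -0.03774421  0.2737286 ]
origin 181 13 scale 4.0
```

View pics/bCc.png

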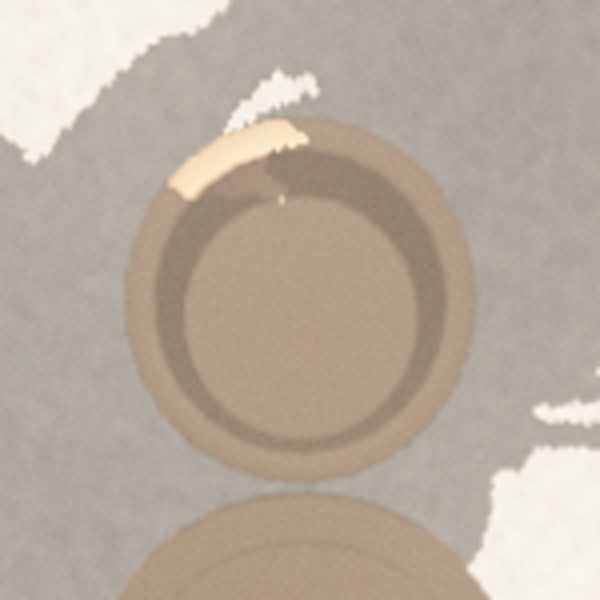

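Emit:
play_rows(
  plan=[
    [0,0,0,-3.7,39.4,0,0],
    [0,0,0,-3.7,39.4,0,0],
    [0,0,0,-3.7,39.4,0,0],
    [0,0,0,-3.7,39.4,0,0],
    [0,0,0,-3.7,39.4,0,0],
    [0,0,0,-3.7,39.4,0,0],
    [0,0,0,-3.7,39.4,0,0],
    [0,0,0,-3.7,39.4,0,0],
  ],
)

```text
time_s: 32.1
position: [0.4068, 0.2797, 0.2734]
tcp_rot: [0.959, 0.284, 0.0, -0.0]
contact_force: [0.7, -0.3, -1.4]
finger_gap: 0.0161
```

Emit:
play_rows(
  plan=[
    [0,0,0,-3.7,39.4,0,0],
    [0,0,0,0,0,-40,0],
    [0,0,0,0,0,-45,0],
    [0,0,0,0,0,-40,0],
    [0,0,0,0,0,-20,0],
    [0,0,0,0,0,-6,0],
    [0,0,0,0,0,0,0],
    [0,0,0,0,0,0,0],
  ],
)

```text
time_s: 32.9
position: [0.4039, 0.3172, 0.1234]
tcp_rot: [0.959, 0.283, 0.001, -0.0]
contact_force: [-0.1, -0.2, -1.4]
finger_gap: 0.0157
```

Emit:
play_rows(
  plan=[
    [0,0,0,0,0,-2,0],
    [0,0,0,0,0,-1.5,0],
    [0,0,0,0,0,0,0],
    [0,0,0,0,0,0,0],
  ],
)

```text
time_s: 33.3
position: [0.4034, 0.3167, 0.1192]
tcp_rot: [0.959, 0.283, 0.0, -0.0]
contact_force: [-0.2, -0.3, -2.4]
finger_gap: 0.0157
```

```bash
python3 - <<'E'
from fit import *
P=np.array([(125,300),(475,300),(300,117),(300,482),(174,175),(425,175),(175,427),(425,427)])/4.+(181,13)
P=P[:4]
for f in(0,1): print(fit('bC',P,'circ',.086,.082,.076,0,f))
s=robot.observe(); print(s['position'])
E
```

```text
([np.float64(512.9), np.float64(10.7), np.float64(-88.3)], 0.7)
([np.float64(513.1), np.float64(10.9), np.float64(29.7), np.float64(71.4)], 0.0)
[0.4034192  0.31668893 0.11918604]
```

Emit:
play_rows(
  plan=[
    [0,0,0,0,0,-1,0],
    [0,0,0,0,0,-0.5,0],
    [0,0,0,0,0,-0.3,0],
    [0,0,0,0,0,0,0],
    [0,0,0,0,0,0,0],
  ],
)

```text
time_s: 33.8
position: [0.4034, 0.3166, 0.1175]
tcp_rot: [0.959, 0.283, 0.0, -0.0]
contact_force: [-1.7, -2.0, 9.5]
finger_gap: 0.0159
```

Emit:
play_rows(
  plan=[
    [0,0,0,0,0,0,0.4],
    [0,0,0,0,0,0,0.5],
    [0,0,0,0,0,0,0.6],
    [0,0,0,0,0,10,0.6],
    [0,0,0,0,0,30,0.6],
    [0,0,0,0,0,40,0.6],
    [0,0,0,0,0,40,0.6],
    [0,0,0,0,0,0,0.6],
  ],
)

```text
time_s: 34.6
position: [0.405, 0.3177, 0.2424]
tcp_rot: [0.959, 0.283, 0.004, -0.001]
contact_force: [-0.1, -0.5, -1.0]
finger_gap: 0.0546
```

Emit:
play_rows(
  plan=[
    [0,0,0,-0.7,-38.5,0,0.6],
    [0,0,0,-0.7,-38.5,0,0.6],
    [0,0,0,-0.7,-38.5,0,0.6],
    [0,0,0,-0.7,-38.5,0,0.6],
    [0,0,0,-0.7,-38.5,0,0.6],
    [0,0,0,-0.7,-38.5,0,0.6],
    [0,0,0,-0.7,-38.5,0,0.6],
    [0,0,0,-0.7,-38.5,0,0.6],
  ],
)

```text
time_s: 35.4
position: [0.3973, 0.0072, 0.2374]
tcp_rot: [0.959, 0.283, 0.0, 0.0]
contact_force: [1.1, 0.3, 0.2]
finger_gap: 0.0545
```

Emit:
play_rows(
  plan=[
    [0,0,0,-0.7,-38.5,0,0.6],
    [0,0,0,-0.7,-38.5,0,0.6],
    [0,0,0,-0.7,-38.5,0,0.6],
    [0,0,0,-0.7,-38.5,0,0.6],
    [0,0,0,-0.7,-38.5,0,0.6],
    [0,0,0,-0.7,-38.5,0,0.6],
    [0,0,0,-0.7,-38.5,0,0.6],
    [0,0,0,-0.6,-39,0,0.6],
  ],
)

```text
time_s: 36.2
position: [0.3917, -0.3014, 0.2374]
tcp_rot: [0.959, 0.283, 0.0, -0.0]
contact_force: [0.9, 0.3, 0.0]
finger_gap: 0.055
```

Emit:
play_rows(
  plan=[
    [0,0,0,0,0,0,0.6],
    [0,0,0,0,0,-20,0.6],
    [0,0,0,0,0,-18,0.6],
    [0,0,0,0,0,0,0.6],
    [0,0,0,0,0,0,0.6],
  ],
)

```text
time_s: 36.7
position: [0.3922, -0.2995, 0.1995]
tcp_rot: [0.959, 0.283, -0.0, -0.0]
contact_force: [-0.5, 0.6, 0.1]
finger_gap: 0.0549
```

Emit:
play_rows(
  plan=[
    [0,0,0,0,0,-12,0.6],
    [0,0,0,0,0,-10,0.6],
    [0,0,0,0,0,-6,0.6],
    [0,0,0,0,0,-2.5,0.6],
    [0,0,0,0,0,0,0.6],
    [0,0,0,0,0,0,0],
    [0,0,0,0,0,0,0],
    [0,0,0,0,0,0,0],
  ],
)

```text
time_s: 37.5
position: [0.3923, -0.2999, 0.1689]
tcp_rot: [0.959, 0.283, 0.0, 0.0]
contact_force: [0.7, 0.5, -0.0]
finger_gap: 0.0334
```

Emit:
play_rows(
  plan=[
    [0,0,0,0,0,0,0],
    [0,0,0,0,0,0,0],
    [0,0,0,0,0,0,0],
    [0,0,0,0,0,0,0],
    [0,0,0,0,0,0,0],
  ],
)

```text
time_s: 38.0
position: [0.3923, -0.2999, 0.1687]
tcp_rot: [0.959, 0.283, 0.0, 0.0]
contact_force: [-0.3, 0.5, 5.4]
finger_gap: 0.0268
```

Emit:
play_rows(
  plan=[
    [0,0,0,0,0,3,0],
    [0,0,0,0,0,5,0],
    [0,0,0,0,0,12,0],
    [0,0,0,0,0,0,0],
    [0,0,0,0,0,0,0],
  ],
)

```text
time_s: 38.5
position: [0.3923, -0.2999, 0.1887]
tcp_rot: [0.959, 0.283, 0.0, 0.0]
contact_force: [0.0, -0.0, -1.2]
finger_gap: 0.0269
```

Emit:
play_rows(
  plan=[
    [0,0,0,0,0,35,0],
    [0,0,0,0,0,40,0],
    [0,0,0,-20,-12,10,0],
    [0,0,0,-25,-17,0,0],
    [0,0,0,-25,-17,0,0],
    [0,0,0,0,0,0,0],
    [0,0,0,0,0,0,0],
    [0,0,0,0,0,0,0],
  ],
)

```text
time_s: 39.3
position: [0.3226, -0.3455, 0.2733]
tcp_rot: [0.959, 0.283, 0.0, -0.0]
contact_force: [-0.2, -0.1, -1.3]
finger_gap: 0.0273
```

```bash
python3 look.py bA .393 -.2996
```

```text
[ 0.32274322 -0.34541732  0.27334713]
origin 181 20 scale 4.0
```

View pics/bAc.png

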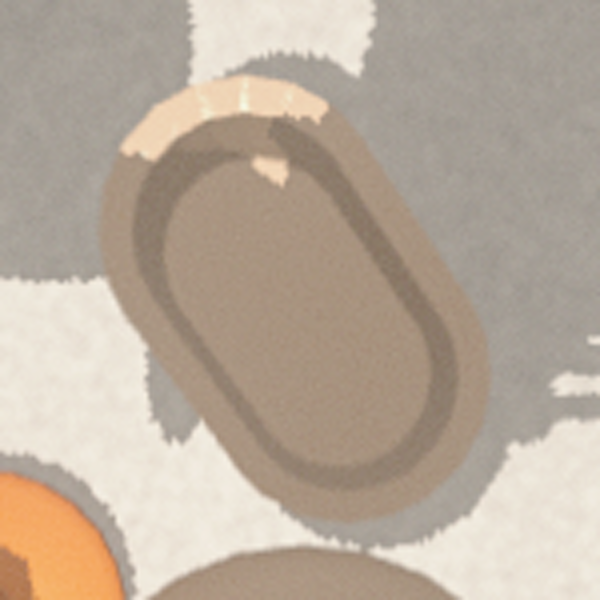

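```bash
python3 - <<'E'
from fit import *
P=np.array([(240,75),(175,100),(122,150),(102,205),(103,255),(325,105),(380,170),(440,260),(478,320),(490,370),(475,440),(430,495),(345,522),(290,510),(240,470),(150,345)])/4.+(181,20)
for f in(0,1): print(fit('bA',P,'oval',.112,.07,.076,68,f))
E
```

```text
([np.float64(391.4), np.float64(-300.4), np.float64(68.7)], 0.4)
([np.float64(391.4), np.float64(-300.3), np.float64(68.7), np.float64(74.9)], 0.4)
```

Emit:
play_rows(
  plan=[
    [0,0,0,19,35.6,0,0],
    [0,0,0,19,35.6,0,0],
    [0,0,0,19,35.6,0,0],
    [0,0,0,19,35.6,0,0],
    [0,0,0,19,35.6,0,0],
    [0,0,0,19,35.6,0,0],
    [0,0,0,19,35.6,0,0],
    [0,0,0,19,35.6,0,0],
  ],
)

```text
time_s: 40.15
position: [0.475, -0.0586, 0.2735]
tcp_rot: [0.959, 0.284, 0.0, -0.0]
contact_force: [0.6, -0.2, -0.8]
finger_gap: 0.0271
```

Emit:
play_rows(
  plan=[
    [0,0,0,19,35.6,0,0],
    [0,0,0,19.7,35.8,0,0],
    [0,0,0,0,0,0,0],
    [0,0,0,0,0,-40,0],
    [0,0,0,0,0,-35,0],
    [0,0,0,0,0,-10,0],
    [0,0,0,0,0,0,0],
    [0,0,0,0,0,0,0],
  ],
)

```text
time_s: 40.95
position: [0.5135, 0.0104, 0.1897]
tcp_rot: [0.959, 0.283, 0.001, 0.0]
contact_force: [0.4, 0.1, -1.3]
finger_gap: 0.027
```

Emit:
play_rows(
  plan=[
    [0,0,0,0,0,-8,0],
    [0,0,0,0,0,-5,0],
    [0,0,0,0,0,-2,0],
    [0,0,0,0,0,0,0],
    [0,0,0,0,0,0,0],
  ],
)

```text
time_s: 41.45
position: [0.513, 0.0103, 0.1737]
tcp_rot: [0.959, 0.283, 0.0, 0.0]
contact_force: [0.1, 0.8, -1.3]
finger_gap: 0.0271
```

Emit:
play_rows(
  plan=[
    [0,0,0,0.3,1.2,-2,0],
    [0,0,0,0,0,-1,0],
    [0,0,0,0,0,-1,0],
    [0,0,0,0,0,0,0],
    [0,0,0,0,0,0,0],
  ],
)

```text
time_s: 41.95
position: [0.5132, 0.0116, 0.1696]
tcp_rot: [0.959, 0.283, -0.0, -0.0]
contact_force: [-0.2, 0.2, -1.8]
finger_gap: 0.0273
```

Emit:
play_rows(
  plan=[
    [0,0,0,0,0,-0.6,0],
    [0,0,0,0,0,-0.4,0],
    [0,0,0,0,0,0,0],
    [0,0,0,0,0,0,0],
  ],
)

```text
time_s: 42.35
position: [0.5133, 0.0115, 0.1688]
tcp_rot: [0.959, 0.283, 0.0, 0.0]
contact_force: [-0.6, 0.4, 4.4]
finger_gap: 0.0267
```

Emit:
play_rows(
  plan=[
    [0,0,0,0,0,0,0.4],
    [0,0,0,0,0,0,0.5],
    [0,0,0,0,0,0,0.6],
    [0,0,0,0,0,10,0.6],
    [0,0,0,0,0,40,0.6],
    [0,0,0,-20,-13,40,0.6],
    [0,0,0,-20,-13,10,0.6],
    [0,0,0,-20,-13,0,0.6],
  ],
)

```text
time_s: 43.15
position: [0.4533, -0.0279, 0.2711]
tcp_rot: [0.959, 0.283, 0.002, 0.001]
contact_force: [-0.7, 0.4, -0.1]
finger_gap: 0.0547
```

Emit:
play_rows(
  plan=[
    [0,0,0,0,0,0,0.6],
    [0,0,0,0,0,0,0.6],
  ],
)

```text
time_s: 43.35
position: [0.4533, -0.0276, 0.2693]
tcp_rot: [0.959, 0.283, 0.0, 0.0]
contact_force: [0.2, -1.1, 0.5]
finger_gap: 0.055
```

```bash
python3 look.py fC .513 .0115
```

```text
[ 0.4537024  -0.02738129  0.26909182]
origin 180 34 scale 4.0
```

Emit:
play_rows(
  plan=[
    [0,0,0,-5.5,38.5,0,0.6],
    [0,0,0,-5.5,38.5,0,0.6],
    [0,0,0,-5.5,38.5,0,0.6],
    [0,0,0,-5.5,38.5,0,0.6],
    [0,0,0,-5.5,38.5,0,0.6],
    [0,0,0,-5.5,38.5,0,0.6],
    [0,0,0,-5.5,38.5,0,0.6],
    [0,0,0,-5.5,38.5,0,0.6],
  ],
)

```text
time_s: 44.2
position: [0.409, 0.283, 0.2685]
tcp_rot: [0.959, 0.283, 0.0, -0.0]
contact_force: [0.7, 0.2, -0.1]
finger_gap: 0.0548
```

Emit:
play_rows(
  plan=[
    [0,0,0,-6,36,0,0.6],
    [0,0,0,0,0,-30,0.6],
    [0,0,0,0,0,-40,0.6],
    [0,0,0,0,0,-35,0.6],
    [0,0,0,0,0,-10,0.6],
    [0,0,0,0,0,0,0.6],
    [0,0,0,0,0,0,0.6],
  ],
)

```text
time_s: 44.9
position: [0.4039, 0.3171, 0.1547]
tcp_rot: [0.959, 0.283, 0.001, -0.0]
contact_force: [0.0, -0.0, 0.4]
finger_gap: 0.0547
```

Emit:
play_rows(
  plan=[
    [0,0,0,0,0,-15,0.6],
    [0,0,0,0,0,-12,0.6],
    [0,0,0,0,0,-6,0.6],
    [0,0,0,0,0,-2.5,0.6],
    [0,0,0,0,0,0,0.6],
    [0,0,0,0,0,0,0],
    [0,0,0,0,0,0,0],
    [0,0,0,0,0,0,0],
  ],
)

```text
time_s: 45.7
position: [0.4034, 0.3166, 0.1184]
tcp_rot: [0.959, 0.283, 0.0, -0.0]
contact_force: [-0.7, -0.2, -0.1]
finger_gap: 0.0335
```

Emit:
play_rows(
  plan=[
    [0,0,0,0,0,0,0],
    [0,0,0,0,0,0,0],
    [0,0,0,0,0,0,0],
    [0,0,0,0,0,0,0],
    [0,0,0,0,0,0,0],
  ],
)

```text
time_s: 46.2
position: [0.4033, 0.3166, 0.1182]
tcp_rot: [0.959, 0.283, 0.0, -0.0]
contact_force: [0.8, -0.3, 2.5]
finger_gap: 0.0161
```

Emit:
play_rows(
  plan=[
    [0,0,0,0,0,5,0],
    [0,0,0,0,0,12,0],
    [0,0,0,0,0,35,0],
    [0,0,0,0,0,40,0],
    [0,0,0,0,0,40,0],
    [0,0,0,0,0,0,0],
  ],
)

```text
time_s: 46.8
position: [0.4048, 0.3176, 0.2556]
tcp_rot: [0.959, 0.283, 0.004, -0.001]
contact_force: [0.0, 0.7, -2.8]
finger_gap: 0.0159
```

Emit:
play_rows(
  plan=[
    [0,0,2.24,-0.7,-38.5,0,0],
    [0,0,2.24,-0.7,-38.5,0,0],
    [0,0,2.24,-0.7,-38.5,0,0],
    [0,0,2.24,-0.7,-38.5,0,0],
    [0,0,2.24,-0.7,-38.5,0,0],
    [0,0,2.24,-0.7,-38.5,0,0],
    [0,0,2.24,-0.7,-38.5,0,0],
    [0,0,2.24,-0.7,-38.5,0,0],
  ],
)

```text
time_s: 47.6
position: [0.3971, 0.0071, 0.2503]
tcp_rot: [0.903, 0.43, 0.0, 0.0]
contact_force: [0.8, -0.9, -0.6]
finger_gap: 0.0159
```

Emit:
play_rows(
  plan=[
    [0,0,2.24,-0.7,-38.5,0,0],
    [0,0,2.24,-0.7,-38.5,0,0],
    [0,0,2.24,-0.7,-38.5,0,0],
    [0,0,2.24,-0.7,-38.5,0,0],
    [0,0,2.24,-0.7,-38.5,0,0],
    [0,0,2.24,-0.7,-38.5,0,0],
    [0,0,2.24,-0.7,-38.5,0,0],
    [0,0,2.24,-0.8,-38.9,0,0],
  ],
)

```text
time_s: 48.4
position: [0.3913, -0.3013, 0.2502]
tcp_rot: [0.825, 0.565, 0.0, -0.0]
contact_force: [1.0, 0.8, -1.3]
finger_gap: 0.0161
```

Emit:
play_rows(
  plan=[
    [0,0,0,0,0,0,0],
    [0,0,0,0,0,-30,0],
    [0,0,0,0,0,-30,0],
    [0,0,0,0,0,-12,0],
    [0,0,0,0,0,-3,0],
    [0,0,0,0,0,0,0],
    [0,0,0,0,0,0,0],
  ],
)

```text
time_s: 49.1
position: [0.3922, -0.2999, 0.1759]
tcp_rot: [0.825, 0.565, 0.0, 0.0]
contact_force: [-0.4, 0.4, -1.4]
finger_gap: 0.0158
```

Emit:
play_rows(
  plan=[
    [0,0,0,0,0,-3,0],
    [0,0,0,0,0,-1.5,0],
    [0,0,0,0,0,-1,0],
    [0,0,0,0,0,-0.5,0],
    [0,0,0,0,0,0,0],
    [0,0,0,0,0,0,0],
  ],
)

```text
time_s: 49.7
position: [0.3919, -0.2999, 0.1692]
tcp_rot: [0.825, 0.564, 0.0, 0.0]
contact_force: [-0.5, -0.2, 1.0]
finger_gap: 0.0163
```

Emit:
play_rows(
  plan=[
    [0,0,0,0,0,-0.4,0],
    [0,0,0,0,0,-0.4,0],
    [0,0,0,0,0,0,0],
    [0,0,0,0,0,0,0],
  ],
)

```text
time_s: 50.1
position: [0.3919, -0.2999, 0.169]
tcp_rot: [0.825, 0.564, 0.0, 0.0]
contact_force: [-3.1, 3.4, 18.1]
finger_gap: 0.0157
```

Emit:
play_rows(
  plan=[
    [0,0,0,0,0,0.5,0],
    [0,0,0,0,0,0,0.4],
    [0,0,0,0,0,0,0.5],
    [0,0,0,0,0,0,0.6],
    [0,0,0,0,0,10,0.6],
    [0,0,0,0,0,40,0.6],
    [0,0,0,-13,-34,30,0.6],
    [0,0,0,-13,-34,20,0.6],
  ],
)

```text
time_s: 50.9
position: [0.3661, -0.3685, 0.2719]
tcp_rot: [0.825, 0.565, 0.0, 0.001]
contact_force: [0.7, -0.2, -0.7]
finger_gap: 0.0545
```

Emit:
play_rows(
  plan=[
    [0,0,0,0,0,0,0.6],
    [0,0,0,0,0,0,0.6],
    [0,0,0,0,0,0,0.6],
  ],
)

```text
time_s: 51.2
position: [0.3658, -0.367, 0.2686]
tcp_rot: [0.825, 0.564, 0.0, -0.001]
contact_force: [0.1, 0.1, 0.4]
finger_gap: 0.0547
```

```bash
python3 look.py fA .392 -.3
```

```text
[ 0.36588909 -0.36688078  0.26840925]
origin 182 33 scale 4.0
```

Emit:
play_rows(
  plan=[
    [0,0,0,38,9.3,0,0.6],
    [0,0,0,38,9.3,0,0.6],
    [0,0,0,38,9.3,0,0.6],
    [0,0,0,38,9.3,0,0.6],
    [0,0,0,38,9.3,0,0.6],
    [0,0,0,39,9.3,0,0.6],
    [0,0,0,0,0,0,0.6],
    [0,0,0,0,0,0,0.6],
  ],
)

```text
time_s: 52.05
position: [0.5954, -0.3106, 0.2677]
tcp_rot: [0.825, 0.565, -0.0, -0.001]
contact_force: [-1.0, -0.5, -0.2]
finger_gap: 0.0548
```

```bash
python3 look.py fB .6215 -.2444; python3 look.py x .6 .0 >/dev/null; python3 -c "
from h import *
cap('side','sF')
t=[cv2.resize(cv2.imread(f'pics/f{k}c.png'),(400,300) if 0 else (300,300),interpolation=cv2.INTER_AREA) for k in 'ABC']
t.append(cv2.resize(cv2.imread('pics/sF.png')[110:300,200:390],(300,300),interpolation=cv2.INTER_CUBIC))
cv2.imwrite('pics/final.png',np.vstack([np.hstack(t[:2]),np.hstack(t[2:])]))"
```

```text
[ 0.59462086 -0.3111251   0.26799355]
origin 183 34 scale 4.0
```

View pics/final.png

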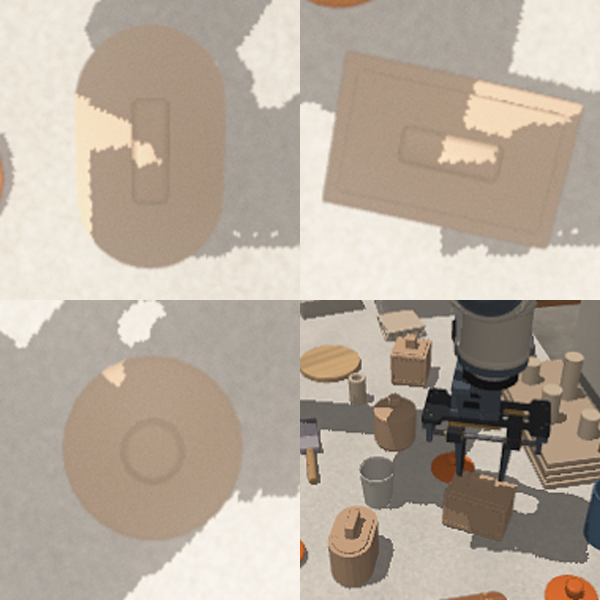

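```bash
python3 -c "
from h import *
print(robot.hand_in(), robot.observe()['time_s'])"
```

```text
the job is handed in; nothing more can be done
the job is handed in; nothing more can be done
```

All four jars now wear the lid of their own shape, and I handed the job in at about 52 s of the 141 s allowed. I swapped the oblong and square lids first, then the oval and round ones, using the bat as the parking spot each time. Every lid was lowered until the wrist force showed contact, at most about 18 N, and only then released.

**Last checks:**
- **Fit:** in the closing wrist views, no jar rim shows around any lid, which puts each lid within roughly 2 mm of centre. The outlines line up with the jars. The side view shows the lids level.
- **Square lid:** its fitted position is about 1 mm off the jar's centre, with the turn agreeing to 0.1°.
- **Bat:** it is empty again.

**Where measurements disagreed:**
- **Heights from image size:** these came out 5–8 mm below the given ones, and up to 21 mm low for the small lugs and knobs. The two-camera check (103–110 mm against 112 mm for the knob tops) and the contact heights agreed with the text, so I used the text.
- **Jar centres:** repeat measurements with the gripper turned differently varied by up to about 1.7 mm.

I viewed 16 pictures, two past the budget of 14.

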